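# Scan three test units in order of length

## Robot

A 6-joint arm with a two-finger parallel gripper is mounted at the origin on the work surface. World frame = base frame: x ahead of the robot, y to its left, z up, the work surface at z = 0. Lengths are in m, angles in rad, forces in N, time in s.
With the tool pointing down it reaches from about 0.225 to 0.875 m from the base axis. Payload 3.4 kg.
Tool frame: the origin (TCP) lies at the very end of the fingers, on their centre line; the grasp point (between the pads) lies manip.grip_point_offset behind it (manip.grip_point_offset is the distance from the TCP to the grasp point, in m); z points along the fingers, y is the line along which they close (so a half turn about z gives the same grasp; the last joint's range is limited). The gripper opens to 85 mm and grips with 20 to 120 N. Pads are 22 mm wide; open, the fingers measure 114 mm over their backs; the gripper's body (76 mm by 85 mm) begins 54 mm behind the grasp point. The pads swing forward as they close: fully open they stand 13 mm farther back than shut.
Start: joints at [1.172, 0.276, 1.505, -0, 1.361, -0.121], TCP at [0.158, 0.553, 0.231] pointing down, gripper open.
Joint ranges: [-2.89, 2.89], [-0.75, 2.08], [0.22, 2.7], [-1.18, 4.32], [0.11, 2.71], [-2.7, 2.7]. Speed limits (rad/s): [2.57, 2.57, 3.14, 3.14, 3.14, 3.14].

## Interface

Orientations are given as a unit quaternion [w, x, y, z].
In Python, from rig import manip gives the robot as it stands.
- The arm moves only by the shell command python3 -m pendant 'ROWS' [FORCE]. ROWS is JSON, a list of rows, each an object of numbers: "jaw": the opening, from -1 (shut) to 1 (fully open); "tx", "ty", "tz": the shift along the world's x, y, z in cm; "ax", "ay", "az": the turn, a rotation vector about the world's x, y, z in degrees. In form: [{"jaw": .., "tx": .., "ty": .., "tz": .., "ax": .., "ay": .., "az": ..}, ...]. A call has 1 to 10 rows; each row is the pose to reach, as a shift and turn from the pose commanded when the call began; what a row does not reach only later rows make up. A row lasts 1/8 s, in which the tool goes at most 62.5 mm and 10.7 degrees, less where a joint would pass 70% of its speed; a pose out of reach is approached as far as the arm can. A call with a gripper value outside its range is refused whole. The fingers move at their own pace and stop on an object; FORCE is the grip in N (left out, the last holds). Time passes only in rows, so rows that repeat a pose let the fingers close. It gives the time, the measured TCP pose, the force, the opening and the grip force at its end, in the units of the state.
- manip.get_state(): the state, without advancing time (a new reading comes with each control period).
- manip.get_image(name): name is "scene" or "top" or "wrist"; returns a dict with "pixels" (400x640x3 uint8, blue, green, red), "depth" (400x640 float32, m along the optical axis (not along the pixel's ray), 0 where there is no reading), "fx", "fy", "cx", "cy" (pixels), "pose" (4x4, takes a point from camera to world coordinates). Camera axes: x right, y down, z forward; pixel columns grow to the right and rows downward; lengths in m; the calibration is good to about 2 mm. A picture is of the moment at which its call begins.
- manip.sign_off(): hands the job in; it is judged then, once.
The state is a dict: "clock": time; "qpos": joint angles; "qd": joint speeds; "effort": joint torques, N m; "position": TCP position; "ee_rot": TCP orientation; "contact_force": force on the tool from outside, world axes, zero at the start; "moment": the same for the moment, N m; "width": finger opening in m; "gripper_force": force on a finger pad.
Only numpy, scipy, OpenCV 4.12 (cv2) and the standard library are available. Lean on these libraries where they do the work, as an engineer would, in place of code of your own. Each camera call takes 0.05 s, during which the arm holds its last target. There are 200 camera calls.

## Task

Pick up the pistol scanner from its mat and scan the barcode labels of the three test units in order of length, shortest unit first, longest last: point the scanner's nose squarely at the middle of each label from about 5 cm away and hold it still there for a good second. Then lay the scanner flat on the mat again, the same side up, without dropping it, and do not touch the units or disturb the other things on the bench.

Things in the scene. Friction and masses are not known exactly. Their poses are not given: they have to be found in the camera images.
- scanner: Black pistol scanner lying on its side. Barrel along x, axis at z 18 mm: box 42 wide (y), 36 high, x -85 to +45, then a round grey nose, 35 tapering to 29 diameter, to x +85. Handle 32 x 28 mm leaves its -y side at x -60 and ends at y -100. About 0.24 kg, balance at x +8, y -5. Origin on the underside below the barrel axis. Grip the barrel across y at x +10, in front of the handle
- muzzle (a point): Centre of the scanner's nose window, at (85, 0, 18) mm in the scanner's frame and with the scanner's axes; the scanner looks out along +x
- mat: Blue work mat, fixed, 280 (x) x 240 (y) x 4 mm; origin at the centre of its underside
- unit_short: The shortest of three look-alike grey finned test units, fixed: 70 mm long (its x axis), 68 mm wide, 89 mm high. Origin: on its underside, mid-width, 35 mm behind its front (+x) end. Its tilting aluminium front panel (62 x 70 x 6 mm, hinged 6 mm in from the front end, 18 mm up) carries the barcode label
- short_label (a point): Centre of the short unit's white 52 x 40 mm barcode label, on the face of its panel, 40 mm up the panel from its hinge. x axis: square out of the label; y: along the label's width
- short_panel (a joint): Lean of the short unit's front panel back from upright (rad): 0 = upright, label facing level; it grows as the label faces upwards. Stiff hinge; it need not be moved
- unit_middle: The middle-length of three look-alike grey finned test units, fixed: 100 mm long (its x axis), 68 mm wide, 89 mm high. Origin: on its underside, mid-width, 35 mm behind its front (+x) end. Its tilting aluminium front panel (62 x 70 x 6 mm, hinged 6 mm in from the front end, 18 mm up) carries the barcode label
- middle_label (a point): Centre of the middle unit's white 52 x 40 mm barcode label, on the face of its panel, 40 mm up the panel from its hinge. x axis: square out of the label; y: along the label's width
- middle_panel (a joint): Lean of the middle unit's front panel back from upright (rad): 0 = upright, label facing level; it grows as the label faces upwards. Stiff hinge; it need not be moved
- unit_long: The longest of three look-alike grey finned test units, fixed: 130 mm long (its x axis), 68 mm wide, 89 mm high. Origin: on its underside, mid-width, 35 mm behind its front (+x) end. Its tilting aluminium front panel (62 x 70 x 6 mm, hinged 6 mm in from the front end, 18 mm up) carries the barcode label
- long_label (a point): Centre of the long unit's white 52 x 40 mm barcode label, on the face of its panel, 40 mm up the panel from its hinge. x axis: square out of the label; y: along the label's width
- long_panel (a joint): Lean of the long unit's front panel back from upright (rad): 0 = upright, label facing level; it grows as the label faces upwards. Stiff hinge; it need not be moved
- cleaner: White cleaner bottle, standing, 58 mm diameter, 170 mm high; origin at its underside. Bystander
- tub: Grey round jar, 60 mm diameter, 70 mm high; origin at its underside. Bystander
- spool: Solder wire spool standing on end, 56 mm diameter, 50 mm high; origin at its underside. Bystander
- driver: Screwdriver 180 mm long, lying along its x axis, handle to -x. Bystander

How it is judged:
By the outcome, as a careful person would: the job done as asked, in the order asked, and still so for the second after the job is handed in, with the robot touching nothing.
It also fails if it takes over 66 s, if anything falls off the work surface, if the arm or the gripper's body presses on something with over 40 N, if the wrist force passes 120 N, or if a joint passes its speed limit or range.

## Working session

There is one attempt and no reset: what is moved stays moved. The work goes in short steps, Python scripts to look and compute and a shell command to move; the robot and the scene stay as the last step left them, time stands still between calls to the robot, and variables do not carry over. Pictures are saved under pics/ and viewed, at most 10 in all, crops included, and the job is handed in when it is done.

```bash
mkdir -p pics; ls
python3 - <<'E'
from rig import manip
import cv2,numpy as np,pickle
d={}
for n in("top","scene"):
    i=manip.get_image(n); d[n]=i; cv2.imwrite(f"pics/{n}0.png",i["pixels"]); print(n,i["fx"],i["cx"],i["cy"],np.round(i["pose"],3).tolist())
pickle.dump(d,open("im0.pkl","wb"))
print(manip.get_state(),manip.grip_point_offset)
E
```

```text
pics
top 401.1123717985401 319.06900572205836 204.28117955063735 [[-0.029, -0.982, 0.187, 0.419], [-0.999, 0.033, 0.016, -0.01], [-0.022, -0.186, -0.982, 1.005], [0.0, 0.0, 0.0, 1.0]]
scene 465.29066056402854 311.1816150442149 201.4298637761533 [[0.709, 0.455, -0.54, 1.101], [0.706, -0.461, 0.538, -0.535], [-0.004, -0.762, -0.648, 0.699], [0.0, 0.0, 0.0, 1.0]]
{'clock': 0.1, 'qpos': array([ 1.17196714e+00,  2.76524246e-01,  1.50597019e+00,  5.04923291e-06,
        1.36072344e+00, -1.21042774e-01]), 'qd': array([-0.00188012, -0.00168116, -0.00466021,  0.00173466, -0.00060229,
       -0.00061478]), 'effort': array([ 2.34574676e-03, -4.17701375e+01, -2.46405065e+01, -3.87772673e-05,
        5.62395144e-03,  4.86076510e-05]), 'position': array([0.15752772, 0.55252185, 0.23054499]), 'ee_rot': array([-2.11242293e-04,  1.38447541e-01,  9.90369435e-01, -7.84679240e-04]), 'contact_force': array([-0.2084448 , -0.57245844,  0.10756752]), 'moment': array([ 0.05970536,  0.00918262, -0.02201163]), 'gripper_force': 0.0, 'width': 0.08567323824647029} 0.0187
```

View pics/top0.png

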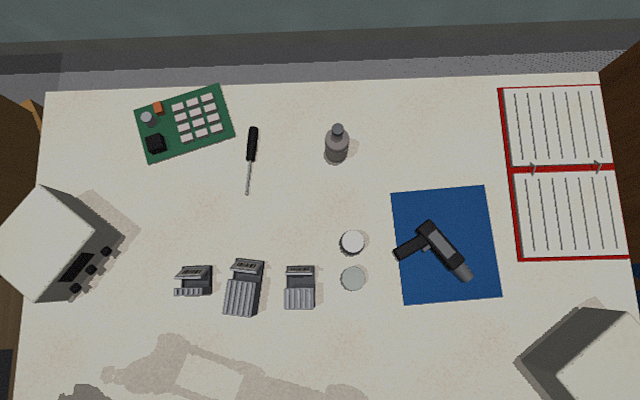

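View pics/scene0.png

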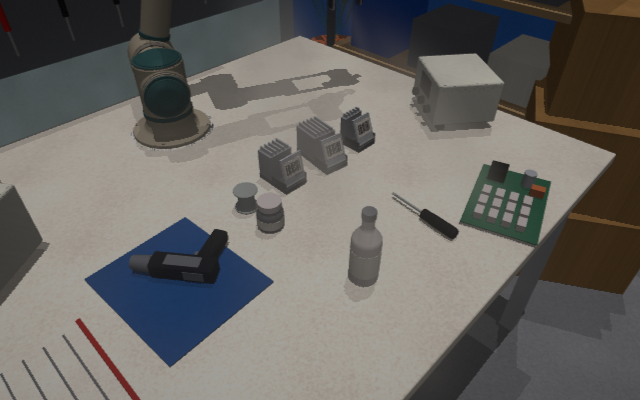

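The top view shows the mat around (447,245), with the scanner's barrel from (425,225) to (465,277) and its nose pointing down-right. The units are at (193,281), (243,287) and (299,287), and by length they look like short, long and middle. The scene view shows their labels facing +x.

```bash
cat > h.py <<'E'
import cv2,numpy as np
def xyz(i):
    d=i["depth"].astype(float); v,u=np.mgrid[:d.shape[0],:d.shape[1]]
    p=np.stack([(u-i["cx"])/i["fx"]*d,(v-i["cy"])/i["fy"]*d,d],-1)
    P=np.array(i["pose"]); w=p@P[:3,:3].T+P[:3,3]; w[d<=0]=np.nan; return w
def plane(p,it=8,tol=.004):
    m=np.ones(len(p),bool)
    for _ in range(it):
        c=np.median(p[m],0) if _==0 else p[m].mean(0); n=np.linalg.svd(p[m]-p[m].mean(0),full_matrices=False)[2][2]
        r=abs((p-p[m].mean(0))@n); m=r<max(tol,0.0)
    return p[m].mean(0),n,m.sum(),r[m].std()
E
python3 - <<'E'
from h import *
import pickle
d=pickle.load(open("im0.pkl","rb"))
T=xyz(d["top"]);S=xyz(d["scene"])
hsv=cv2.cvtColor(d["top"]["pixels"],cv2.COLOR_BGR2HSV)
blue=cv2.inRange(hsv,(100,120,50),(125,255,255))>0
print("table z",np.nanmedian(T[300:330,80:110,2]),np.nanstd(T[300:330,80:110,2]),"mat z",np.nanmedian(T[blue][:,2]))
q=T[blue];q=q[(q[:,1]<0)&(q[:,2]<.02)];print("mat",cv2.minAreaRect((q[:,:2]*1000).astype(np.float32)))
for n,W in(("top",T),("scene",S)):
    mask=(W[...,2]>.02)&(W[...,2]<.2)&(W[...,0]>.15)&(W[...,0]<.8)&(abs(W[...,1])<.45)
    k,l,st,_=cv2.connectedComponentsWithStats(mask.astype(np.uint8))
    for j in range(1,k):
        if st[j,4]<80: continue
        p=W[l==j]; print(n,j,st[j].tolist(),np.round(p.min(0),3),np.round(p.max(0),3),"top",np.round(np.percentile(p[:,2],95),3),[np.round(x,1) for x in cv2.minAreaRect((p[:,:2]*1000).astype(np.float32))])
c=d["scene"]["pixels"][95:240,220:400]
cv2.imwrite("pics/c1.png",cv2.resize(c,None,fx=4,fy=4,interpolation=cv2.INTER_CUBIC))
E
```

```text
table z -5.784475649273091e-05 0.0017907354970960342 mat z 0.00466668966799233
mat ((514.6500244140625, -679.3724365234375), (281.02545166015625, 998.3506469726562), 2.1293656826019287)
top 1 [325, 123, 25, 38, 728] [ 0.715 -0.071  0.021] [ 0.768 -0.013  0.175] top 0.171 [array([741. , -42.2]), array([58.1, 51.9]), np.float64(84.9)]
top 2 [246, 132, 12, 28, 216] [0.728 0.162 0.02 ] [0.8   0.19  0.031] top 0.028 [array([764.4, 176.3]), array([22.5, 72.8]), np.float64(84.4)]
top 3 [145, 134, 22, 20, 308] [0.754 0.396 0.02 ] [0.8   0.447 0.045] top 0.042 [array([778. , 421.8]), array([41.9, 42.3]), np.float64(15.7)]
top 7 [394, 219, 80, 64, 1734] [ 0.405 -0.354  0.02 ] [ 0.557 -0.171  0.046] top 0.043 [array([ 455.2, -266.2]), array([171.6, 123.1]), np.float64(38.7)]
top 8 [340, 230, 25, 26, 507] [ 0.476 -0.099  0.022] [ 0.533 -0.042  0.075] top 0.073 [array([504.1, -70. ]), array([56.4, 57. ]), np.float64(6.0)]
top 9 [223, 258, 41, 60, 1579] [0.343 0.145 0.02 ] [0.478 0.228 0.093] top 0.09 [array([409.8, 188.2]), array([ 67.8, 127.7]), np.float64(81.1)]
top 10 [174, 266, 38, 30, 696] [
[... 1202 characters left out ...]
0.237 -0.445  0.169] top 0.162 [array([ 231.1, -448.2]), array([ 3.9, 11.5]), np.float64(66.9)]
scene 8 [256, 193, 29, 35, 814] [ 0.482 -0.101  0.02 ] [ 0.541 -0.045  0.072] top 0.07 [array([511.6, -73.3]), array([58.5, 56.2]), np.float64(2.1)]
scene 10 [349, 206, 34, 75, 1840] [ 0.723 -0.072  0.02 ] [ 0.778 -0.018  0.172] top 0.169 [array([753.4, -49.4]), array([58.6, 45. ]), np.float64(35.5)]
scene 11 [421, 209, 30, 20, 191] [0.731 0.162 0.02 ] [0.8   0.19  0.028] top 0.026 [array([765.6, 177.3]), array([22.4, 68.6]), np.float64(80.7)]
scene 14 [129, 229, 99, 51, 2284] [ 0.411 -0.357  0.02 ] [ 0.562 -0.169  0.043] top 0.041 [array([ 460.2, -268.5]), array([171.9, 123.9]), np.float64(40.2)]
```

View pics/c1.png

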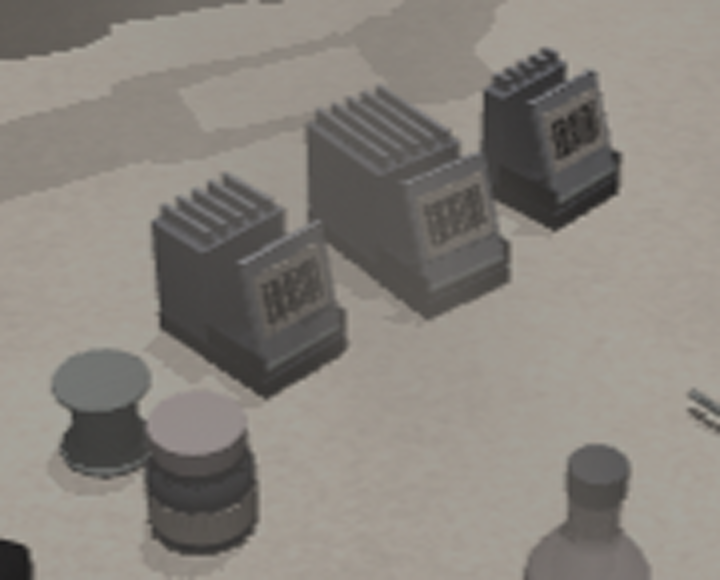

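The labels' tilted panels are visible, with the long unit in the middle at crop (450,215), middle-length on the left at (290,290) and short on the right at (575,125). Next I'll fit the panel planes and the scanner axis.

```bash
cat >> h.py <<'E'
def panel(W,c,yaw,L=None):
    # unit-frame front-end box: c = front-bottom centre xy
    R=np.array([[np.cos(yaw),-np.sin(yaw)],[np.sin(yaw),np.cos(yaw)]])
    p=W.reshape(-1,3);p=p[~np.isnan(p[:,0])]; l=p.copy(); l[:,:2]=(p[:,:2]-c)@R
    s=(abs(l[:,1])<.029)&(l[:,0]>-.05)&(l[:,0]<.0)&(l[:,2]>.033)&(l[:,2]<.078)
    p,l=p[s],l[s]
    best=None;rng=np.random.default_rng(0)
    for _ in range(400):
        a=p[rng.choice(len(p),3,False)];n=np.cross(a[1]-a[0],a[2]-a[0]);k=np.linalg.norm(n)
        if k<1e-6: continue
        n/=k; m=abs((p-a[0])@n)<.004
        if n[0]*np.sign(n[0])<.5: continue
        if best is None or m.sum()>best.sum(): best=m
    for _ in range(5):
        c0=p[best].mean(0);n=np.linalg.svd(p[best]-c0,full_matrices=False)[2][2];n*=np.sign(n[0]);best=abs((p-c0)@n)<.005
    return c0,n,best.sum(),((p-c0)@n)[best].std()
def barrel(W):
    p=W.reshape(-1,3);p=p[(p[:,2]>.034)&(p[:,2]<.055)&(p[:,0]>.38)&(p[:,0]<.6)&(p[:,1]<-.15)&(p[:,1]>-.4)][:,:2]
    m=np.ones(len(p),bool)
    c=p.mean(0);u=np.array([-.77,-.63])
    for _ in range(15):
        v=np.array([-u[1],u[0]]); t=(p-c)@v; m=abs(t)<.024
        r=cv2.fitLine(p[m].astype(np.float32),cv2.DIST_HUBER,0,.001,.001).ravel(); u=r[:2]*np.sign(r[:2]@u);c=r[2:]
    q=p[m]; s=(q-c)@u; t=(q-c)@np.array([-u[1],u[0]])
    return c,u,np.percentile(s,[.5,99.5]),np.percentile(t,[2,98]),len(q)
E
python3 - <<'E'
from h import *
import pickle
d=pickle.load(open("im0.pkl","rb"))
U={"short":((.4279,.3086),(67.3),-.6),"middle":((.4055,.056),97.5,-1.1),"long":((.4098,.1882),127.7,-8.9)}
for n in d:
    W=xyz(d[n])
    c,u,s,t,k=barrel(W);print(n,"scanner c",c.round(4),"yaw",np.degrees(np.arctan2(u[1],u[0])).round(2),s.round(4),t.round(4),"tip",(c+u*s[1]).round(4),"tail",(c+u*s[0]).round(4),k)
    for k,(c,L,y) in U.items():
        y=np.radians(y);f=np.array(c)+(L/2000)*np.array([np.cos(y),np.sin(y)])+(np.array([.004,0]) if n=="scene" else 0)
        c0,nn,m,sd=panel(W,f,y);print(n,k,"front",f.round(4),"c0",c0.round(4),"n",nn.round(3),"yaw",np.degrees(np.arctan2(nn[1],nn[0])).round(1),"lean",np.degrees(np.arcsin(nn[2])).round(1),m,sd.round(4))
E
```

```text
top scanner c [ 0.4856 -0.2888] yaw -142.06 [-0.0751  0.0919] [-0.0199  0.021 ] tip [ 0.4131 -0.3453] tail [ 0.5448 -0.2426] 1138
top short front [0.4615 0.3082] c0 [0.4474 0.3084 0.0586] n [ 0.941 -0.003  0.339] yaw -0.2 lean 19.8 155 0.0006
top middle front [0.4542 0.0551] c0 [0.4452 0.0543 0.0591] n [ 0.977 -0.018  0.214] yaw -1.0 lean 12.4 92 0.0004
top long front [0.4729 0.1783] c0 [0.4587 0.1801 0.0581] n [ 0.929 -0.137  0.343] yaw -8.4 lean 20.0 165 0.0007
scene scanner c [ 0.4944 -0.2897] yaw -142.74 [-0.072   0.0937] [-0.0211  0.018 ] tip [ 0.4199 -0.3464] tail [ 0.5518 -0.2461] 1277
scene short front [0.4655 0.3082] c0 [0.4498 0.3072 0.0558] n [ 0.935 -0.014  0.355] yaw -0.9 lean 20.8 282 0.0016
scene middle front [0.4582 0.0551] c0 [0.4476 0.0543 0.0563] n [ 0.976 -0.022  0.215] yaw -1.3 lean 12.4 352 0.0016
scene long front [0.4769 0.1783] c0 [0.4609 0.1801 0.0557] n [ 0.928 -0.133  0.347] yaw -8.1 lean 20.3 365 0.0018
```

```bash
python3 -m pendant '[{"jaw":1,"tx":4,"ty":-3,"tz":6},{"jaw":1,"tx":39,"ty":-37,"tz":10,"az":16},{"jaw":1,"tx":39,"ty":-37,"tz":10,"az":16},{"jaw":1,"tx":39,"ty":-37,"tz":10,"az":16},{"jaw":1,"tx":39,"ty":-37,"tz":10,"az":16},{"jaw":1,"tx":39,"ty":-37,"tz":10,"az":16},{"jaw":1,"tx":39,"ty":-37,"tz":10,"az":16},{"jaw":1,"tx":39,"ty":-37,"tz":10,"az":16},{"jaw":1,"tx":39,"ty":-37,"tz":10,"az":16},{"jaw":1,"tx":39,"ty":-37,"tz":10,"az":16}]'
python3 - <<'E'
from rig import manip
import cv2,numpy as np,pickle
i=manip.get_image("wrist");cv2.imwrite("pics/w1.png",i["pixels"]);pickle.dump(i,open("w1.pkl","wb"));print(i["fx"],np.round(i["pose"],3).tolist(),manip.get_state()["position"])
E
```

```text
invalid input at $[0]: expected keys jaw, tx, ty, tz, ax, ay, az
```

```bash
python3 -m pendant '[{"jaw":1,"tx":4,"ty":-3,"tz":6,"ax":0,"ay":0,"az":0},{"jaw":1,"tx":39,"ty":-37,"tz":10,"ax":0,"ay":0,"az":16},{"jaw":1,"tx":39,"ty":-37,"tz":10,"ax":0,"ay":0,"az":16},{"jaw":1,"tx":39,"ty":-37,"tz":10,"ax":0,"ay":0,"az":16},{"jaw":1,"tx":39,"ty":-37,"tz":10,"ax":0,"ay":0,"az":16},{"jaw":1,"tx":39,"ty":-37,"tz":10,"ax":0,"ay":0,"az":16},{"jaw":1,"tx":39,"ty":-37,"tz":10,"ax":0,"ay":0,"az":16},{"jaw":1,"tx":39,"ty":-37,"tz":10,"ax":0,"ay":0,"az":16},{"jaw":1,"tx":39,"ty":-37,"tz":10,"ax":0,"ay":0,"az":16},{"jaw":1,"tx":39,"ty":-37,"tz":10,"ax":0,"ay":0,"az":16}]'
python3 - <<'E'
from rig import manip
import cv2,numpy as np,pickle
i=manip.get_image("wrist");cv2.imwrite("pics/w1.png",i["pixels"]);pickle.dump(i,open("w1.pkl","wb"));print(i["fx"],np.round(i["pose"],3).tolist(),manip.get_state()["position"])
E
```

```text
clock: 1.35
position: [0.5505, 0.1797, 0.3304]
ee_rot: [-0.0, 0.002, 1.0, -0.001]
contact_force: [-0.8, 0.8, -0.2]
width: 0.0853
gripper_force: 0.0
340.7391024880307 [[0.005, 0.965, 0.261, 0.485], [1.0, -0.005, -0.002, 0.18], [-0.001, 0.261, -0.965, 0.473], [0.0, 0.0, 0.0, 1.0]] [0.54920967 0.18100471 0.33040446]
```

View pics/w1.png

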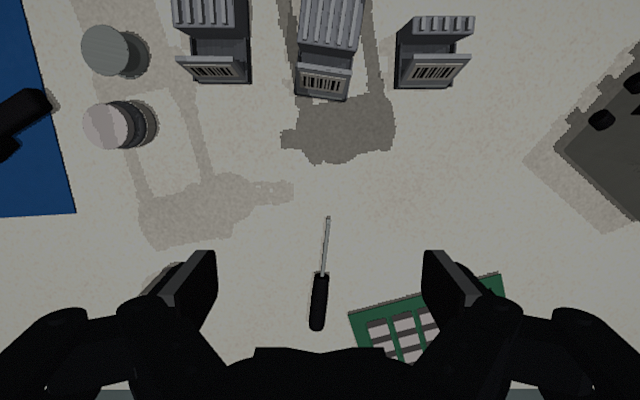

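The wrist view shows the fronts of all three units, with labels at about (215,70), (322,82) and (435,72). I'll fit the panels here as well.

Run:
```python
from h import *
import pickle
d=pickle.load(open("w1.pkl","rb"));W=xyz(d)
t=W[230:330,240:300,2];print("table z",np.nanmedian(t))
mask=(W[...,2]>.02)&(W[...,2]<.2)&(W[...,0]<.52)&(abs(W[...,1])<.4)
k,l,st,_=cv2.connectedComponentsWithStats(mask.astype(np.uint8))
for j in range(1,k):
    if st[j,4]>300:
        p=W[l==j];print(st[j].tolist(),p.min(0).round(3),p.max(0).round(3))
for k,c,y in(("short",(.4635,.308),-.6),("middle",(.4562,.055),-1.1),("long",(.475,.178),-8.5)):
    y=np.radians(y);c0,nn,m,sd=panel(W,np.array(c),y)
    le=np.arcsin(nn[2]);yw=np.arctan2(nn[1],nn[0])
    z=.018+.04*np.cos(le)+.003*np.sin(le)
    # unit-y: lateral centre from points of the unit near the front
    R=np.array([[np.cos(yw),-np.sin(yw)],[np.sin(yw),np.cos(yw)]])
    p=W.reshape(-1,3);p=p[~np.isnan(p[:,0])];q=(p[:,:2]-c)@R
    f=(abs(q[:,1])<.05)&(q[:,0]>-.03)&(q[:,0]<.015)&(p[:,2]>.008)&(p[:,2]<.018+.0)
    g=(abs(q[:,1])<.05)&(abs((p-c0)@nn)<.005)&(p[:,2]>.06)&(p[:,2]<.086)
    print(k,"c0",c0.round(4),"n",nn.round(3),"yaw",np.degrees(yw).round(1),"lean",np.degrees(le).round(1),m,sd.round(4),"panel y",np.percentile(q[g][:,1],[1,99]).round(4),"front x",np.percentile(q[f][:,0],[98,99.5]).round(4) if f.any() else None,"base y",np.percentile(q[f][:,1],[1,99]).round(4) if f.any() else None)
    yy=np.mean(np.percentile(q[g][:,1],[1,99])); 
    lat=np.array([-np.sin(yw),np.cos(yw),0]); o=np.array([*c,0])+lat*yy
    h=np.array([np.cos(yw),np.sin(yw),0]); s=((c0-o)@nn-z*nn[2])/(h@nn)
    print("   label",(o+h*s+[0,0,z]).round(4))
```

```text
table z -0.0004195370147961064
[171, 0, 79, 83, 4456] [0.364 0.024 0.02 ] [0.455 0.093 0.091]
[294, 0, 72, 101, 5220] [0.379 0.149 0.02 ] [0.478 0.228 0.092]
[397, 16, 79, 72, 3957] [0.394 0.277 0.02 ] [0.462 0.345 0.091]
[81, 25, 54, 52, 2080] [ 0.394 -0.095  0.02 ] [ 0.45  -0.039  0.053]
[0, 88, 50, 49, 1489] [ 0.461 -0.23   0.02 ] [ 0.52  -0.167  0.039]
[82, 101, 70, 38, 2218] [ 0.477 -0.095  0.02 ] [ 0.52  -0.038  0.072]
short c0 [0.4475 0.307  0.0585] n [ 0.94  -0.02   0.341] yaw -1.2 lean 20.0 973 0.0008 panel y [-0.0282  0.0328] front x [0.0011 0.0011] base y [-0.0311  0.0346]
   label [0.4482 0.3106 0.0566]
middle c0 [0.4454 0.0568 0.0592] n [ 0.977 -0.017  0.21 ] yaw -1.0 lean 12.1 623 0.0005 panel y [-0.0268  0.034 ] front x [0.0005 0.0005] base y [-0.0286  0.0372]
   label [0.4458 0.0588 0.0577]
long c0 [0.4586 0.181  0.0585] n [ 0.928 -0.144  0.343] yaw -8.8 lean 20.1 859 0.0005 panel y [-0.0273  0.0329] front x [0.0002 0.0003] base y [-0.0284  0.0357]
   label [0.4597 0.1832 0.0566]
```

```bash
python3 -m pendant '[{"jaw":1,"tx":-3,"ty":-20,"tz":-2,"ax":0,"ay":0,"az":16},{"jaw":1,"tx":-3,"ty":-20,"tz":-2,"ax":0,"ay":0,"az":16},{"jaw":1,"tx":-8,"ty":-48,"tz":-13,"ax":0,"ay":0,"az":38},{"jaw":1,"tx":-8,"ty":-48,"tz":-13,"ax":0,"ay":0,"az":38},{"jaw":1,"tx":-8,"ty":-48,"tz":-13,"ax":0,"ay":0,"az":38},{"jaw":1,"tx":-8,"ty":-48,"tz":-13,"ax":0,"ay":0,"az":38},{"jaw":1,"tx":-8,"ty":-48,"tz":-13,"ax":0,"ay":0,"az":38},{"jaw":1,"tx":-8,"ty":-48,"tz":-13,"ax":0,"ay":0,"az":38},{"jaw":1,"tx":-8,"ty":-48,"tz":-13,"ax":0,"ay":0,"az":38},{"jaw":1,"tx":-8,"ty":-48,"tz":-13,"ax":0,"ay":0,"az":38}]' 60
python3 - <<'E'
from rig import manip
from h import *
import pickle
i=manip.get_image("wrist");cv2.imwrite("pics/w2.png",i["pixels"]);pickle.dump(i,open("w2.pkl","wb"));s=manip.get_state();print(s["position"],s["qpos"].round(2))
W=xyz(i);W[W[...,2]>.05]=np.nan
c,u,s,t,k=barrel(W);print("c",c,"yaw",np.degrees(np.arctan2(u[1],u[0])),s,t,"tip",c+u*s[1],"tail",c+u*s[0],k)
hsv=cv2.cvtColor(i["pixels"],cv2.COLOR_BGR2HSV)
b=cv2.inRange(hsv,(100,120,40),(125,255,255))>0
print("matz",np.nanmedian(W[b][:,2]))
E
```

```text
clock: 2.65
position: [0.4914, -0.257, 0.1959]
ee_rot: [-0.025, -0.292, 0.956, -0.023]
contact_force: [0.3, 0.7, -0.2]
width: 0.0853
gripper_force: 0.0
[ 0.49139379 -0.25717861  0.19635423] [-0.56  0.27  1.6  -0.07  1.26 -2.7 ]
c [ 0.4839844  -0.28976336] yaw -142.0884930363762 [-0.07729402  0.08834436] [-0.01993088  0.0204242 ] tip [ 0.41428418 -0.34404599] tail [ 0.54496635 -0.24227054] 7728
matz 0.0037839533620825927
```

View pics/w2.png

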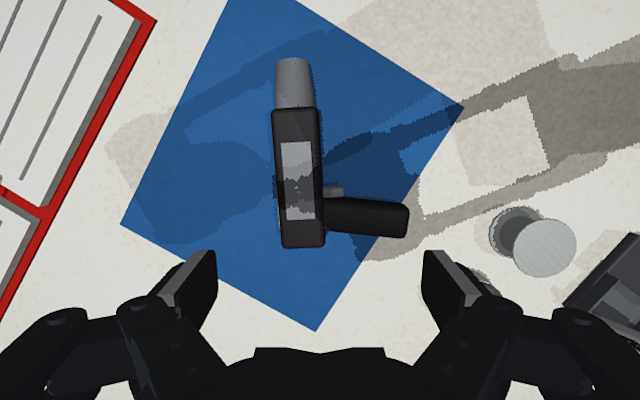

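The scanner sits at roughly (295,150) in the wrist view, and its axis agrees with the top view to 1 mm. The yaw stopped because joint 6 hit its limit, so I'll take the same grasp turned half a turn.

```bash
python3 -m pendant '[{"jaw":1,"tx":0,"ty":0,"tz":0,"ax":0,"ay":0,"az":-10},{"jaw":1,"tx":0,"ty":0,"tz":0,"ax":0,"ay":0,"az":-20},{"jaw":1,"tx":0,"ty":0,"tz":0,"ax":0,"ay":0,"az":-30},{"jaw":1,"tx":0,"ty":0,"tz":0,"ax":0,"ay":0,"az":-40},{"jaw":1,"tx":0,"ty":0,"tz":0,"ax":0,"ay":0,"az":-50},{"jaw":1,"tx":0,"ty":0,"tz":0,"ax":0,"ay":0,"az":-60},{"jaw":1,"tx":0,"ty":0,"tz":0,"ax":0,"ay":0,"az":-70},{"jaw":1,"tx":0,"ty":0,"tz":0,"ax":0,"ay":0,"az":-80},{"jaw":1,"tx":0,"ty":0,"tz":0,"ax":0,"ay":0,"az":-90},{"jaw":1,"tx":0,"ty":0,"tz":0,"ax":0,"ay":0,"az":-90}]' 60
cat > st.py <<'E'
from rig import manip
import numpy as np
from scipy.spatial.transform import Rotation as Ro
s=manip.get_state();R=Ro.from_quat(np.roll(s["ee_rot"],-1)).as_matrix()
print(round(s["clock"],2),"pos",s["position"].round(4),"x",R[:,0].round(3),"y",R[:,1].round(3),"z",R[:,2].round(3),"yaw",np.degrees(np.arctan2(R[1,0],R[0,0])).round(2),"q",s["qpos"].round(2),"w",s["width"].round(4),"F",s["contact_force"].round(1),round(s["gripper_force"],1))
E
python3 st.py
```

```text
clock: 3.95
position: [0.4918, -0.2565, 0.1977]
ee_rot: [-0.034, 0.469, 0.883, 0.001]
contact_force: [1.2, -0.0, 0.1]
width: 0.0855
gripper_force: 0.0Traceback (most recent call last):
  File "st.py", line 5, in <module>
    print(round(s["clock"],2),"pos",s["position"].round(4),"x",R[:,0].round(3),"y",R[:,1].round(3),"z",R[:,2].round(3),"yaw",np.degrees(np.arctan2(R[1,0],R[0,0])).round(2),"q",s["qpos"].round(2),"w",s["width"].round(4),"F",s["contact_force"].round(1),round(s["gripper_force"],1))
                                                                                                                                                                                                       ^^^^^^^^^^^^^^^^
AttributeError: 'float' object has no attribute 'round'
```

```bash
sed -i 's/s\["width"\].round(4)/round(float(s["width"]),4)/' st.py
cat > to.py <<'E'
import sys,numpy as np
from rig import manip
from scipy.spatial.transform import Rotation as Ro
def to(p,R):
    s=manip.get_state();C=Ro.from_quat(np.roll(s["ee_rot"],-1))
    print("t cm",((np.array(p)-s["position"])*100).round(2),"a deg",np.degrees((Ro.from_matrix(R)*C.inv()).as_rotvec()).round(2))
def down(yaw):
    c,s_=np.cos(np.radians(yaw)),np.sin(np.radians(yaw));return np.array([[c,s_,0],[s_,-c,0],[0,0,-1]])
E
python3 st.py; python3 -c "
from to import *
to((.4717,-.2993,.12),down(37.9))"
```

```text
3.95 pos [ 0.4918 -0.2565  0.1977] x [-0.559  0.827  0.06 ] y [ 0.827  0.561 -0.03 ] z [-0.059  0.033 -0.998] yaw 124.03 q [-0.6   0.3   1.55 -0.01  1.35 -1.2 ] w 0.0855 F [ 1.2 -0.   0.1] 0.0
t cm [-2.01 -4.28 -7.77] a deg [ -4.05  -1.31 -86.15]
```

```bash
python3 -m pendant '[{"jaw":1,"tx":-2,"ty":-4.3,"tz":0,"ax":-4.05,"ay":-1.3,"az":-86.15},{"jaw":1,"tx":-2,"ty":-4.3,"tz":-2,"ax":-4.05,"ay":-1.3,"az":-86.15},{"jaw":1,"tx":-2,"ty":-4.3,"tz":-4,"ax":-4.05,"ay":-1.3,"az":-86.15},{"jaw":1,"tx":-2,"ty":-4.3,"tz":-7,"ax":-4.05,"ay":-1.3,"az":-86.15},{"jaw":1,"tx":-2,"ty":-4.3,"tz":-7.8,"ax":-4.05,"ay":-1.3,"az":-86.15},{"jaw":1,"tx":-2,"ty":-4.3,"tz":-7.8,"ax":-4.05,"ay":-1.3,"az":-86.15},{"jaw":1,"tx":-2,"ty":-4.3,"tz":-7.8,"ax":-4.05,"ay":-1.3,"az":-86.15},{"jaw":1,"tx":-2,"ty":-4.3,"tz":-7.8,"ax":-4.05,"ay":-1.3,"az":-86.15},{"jaw":1,"tx":-2,"ty":-4.3,"tz":-7.8,"ax":-4.05,"ay":-1.3,"az":-86.15},{"jaw":1,"tx":-2,"ty":-4.3,"tz":-7.8,"ax":-4.05,"ay":-1.3,"az":-86.15}]' 60; python3 st.py
python3 - <<'E'
from rig import manip
from h import *
from to import *
i=manip.get_image("wrist");cv2.imwrite("pics/w3.png",i["pixels"])
W=xyz(i);W[W[...,2]>.05]=np.nan
c,u,s,t,k=barrel(W);print("c",c,"yaw",np.degrees(np.arctan2(u[1],u[0])),s,t,"tip",c+u*s[1],"tail",c+u*s[0],k)
to((.4717,-.2993,.008),down(37.9))
E
```

```text
clock: 5.2
position: [0.4716, -0.3001, 0.1192]
ee_rot: [-0.0, 0.946, 0.325, 0.0]
contact_force: [0.6, -0.2, 1.0]
width: 0.0851
gripper_force: 0.0
5.2 pos [ 0.4716 -0.3001  0.1192] x [0.788 0.615 0.001] y [ 0.615 -0.788 -0.   ] z [ 0.001  0.001 -1.   ] yaw 37.97 q [-0.69  0.34  1.71  0.    1.09  0.22] w 0.0851 F [ 0.6 -0.2  1. ] 0.0
c [ 0.49344802 -0.28371477] yaw -142.22709345216288 [-0.06692189  0.09875272] [-0.02043856  0.0202526 ] tip [ 0.41538945 -0.3442041 ] tail [ 0.54634608 -0.24272288] 13786
t cm [  0.02   0.09 -11.11] a deg [-0.07  0.03 -0.01]
```

View pics/w3.png

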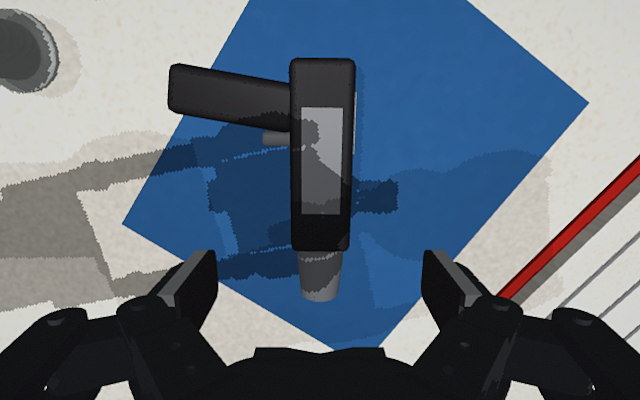

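The scanner is centred between the fingers at column 320 and lined up with them. I'll descend and close.

```bash
python3 -m pendant '[{"jaw":1,"tx":0.1,"ty":0.1,"tz":-4,"ax":0,"ay":0,"az":0},{"jaw":1,"tx":0.1,"ty":0.1,"tz":-8,"ax":0,"ay":0,"az":0},{"jaw":1,"tx":0.1,"ty":0.1,"tz":-11.1,"ax":0,"ay":0,"az":0},{"jaw":1,"tx":0.1,"ty":0.1,"tz":-11.1,"ax":0,"ay":0,"az":0},{"jaw":-0.2,"tx":0.1,"ty":0.1,"tz":-11.1,"ax":0,"ay":0,"az":0},{"jaw":-0.2,"tx":0.1,"ty":0.1,"tz":-11.1,"ax":0,"ay":0,"az":0},{"jaw":-0.2,"tx":0.1,"ty":0.1,"tz":-11.1,"ax":0,"ay":0,"az":0},{"jaw":-0.2,"tx":0.1,"ty":0.1,"tz":-11.1,"ax":0,"ay":0,"az":0},{"jaw":-0.2,"tx":0.1,"ty":0.1,"tz":-11.1,"ax":0,"ay":0,"az":0},{"jaw":-0.2,"tx":0.1,"ty":0.1,"tz":-11.1,"ax":0,"ay":0,"az":0}]' 70; python3 st.py
```

```text
clock: 6.5
position: [0.4733, -0.3002, 0.0096]
ee_rot: [0.001, 0.946, 0.323, 0.001]
contact_force: [-1.4, 0.3, 6.6]
width: 0.0409
gripper_force: 72.8
6.5 pos [ 0.4733 -0.3002  0.0096] x [0.791 0.612 0.002] y [ 0.612 -0.791  0.002] z [ 0.003 -0.001 -1.   ] yaw 37.73 q [-0.69  0.46  1.84  0.    0.84  0.22] w 0.0409 F [-1.4  0.3  6.6] 72.8
```

```bash
cat > tg.py <<'E'
from to import *
m=np.array([-.0745,0,-.0125])
L={"short":((.448,.3095,.0566),-.9,20.1),"middle":((.4456,.0575,.0577),-1.1,12.2),"long":((.4597,.182,.0566),-8.6,20.1)}
def tgt(k,d=.05,m=m):
    p,y,l=L[k];y,l=np.radians([y,l]);n=np.array([np.cos(y)*np.cos(l),np.sin(y)*np.cos(l),np.sin(l)])
    ty=-np.array([-np.sin(y),np.cos(y),0]);R=np.column_stack([n,ty,np.cross(n,ty)])
    return np.array(p)+d*n-R@m,R
E
python3 - <<'E'
from tg import *
for k in L:
    for d in(.05,.11): p,R=tgt(k,d);print(k,d,p.round(4),R[:,2].round(2));to(p,R)
E
python3 -m pendant '[{"jaw":-0.2,"tx":0,"ty":0,"tz":1.5,"ax":0,"ay":0,"az":0},{"jaw":-0.2,"tx":0,"ty":0,"tz":4,"ax":0,"ay":0,"az":0},{"jaw":-0.2,"tx":0,"ty":0,"tz":10,"ax":0,"ay":0,"az":0},{"jaw":-0.2,"tx":0,"ty":0,"tz":16,"ax":0,"ay":0,"az":0},{"jaw":-0.2,"tx":0,"ty":0,"tz":20,"ax":0,"ay":0,"az":0},{"jaw":-0.2,"tx":0,"ty":0,"tz":20,"ax":0,"ay":0,"az":0}]' 70; python3 st.py
python3 - <<'E'
from rig import manip
import cv2,numpy as np
i=manip.get_image("scene");j=manip.get_image("wrist");cv2.imwrite("pics/g.png",np.hstack([cv2.resize(i["pixels"],(400,250)),cv2.resize(j["pixels"],(400,250))]))
E
```

```text
short 0.05 [0.5692 0.3076 0.0876] [ 0.34 -0.01 -0.94]
t cm [ 9.59 60.78  7.81] a deg [  6.57 -19.29 -38.21]
short 0.11 [0.6255 0.3067 0.1083] [ 0.34 -0.01 -0.94]
t cm [15.22 60.69  9.87] a deg [  6.57 -19.29 -38.21]
middle 0.05 [0.5699 0.0551 0.0718] [ 0.21 -0.   -0.98]
t cm [ 9.66 35.53  6.22] a deg [  4.   -11.67 -38.67]
middle 0.11 [0.6285 0.054  0.0845] [ 0.21 -0.   -0.98]
t cm [15.52 35.42  7.49] a deg [  4.   -11.67 -38.67]
long 0.05 [0.5796 0.1639 0.0876] [ 0.34 -0.05 -0.94]
t cm [10.62 46.41  7.81] a deg [  5.3  -19.85 -45.82]
long 0.11 [0.6353 0.1554 0.1083] [ 0.34 -0.05 -0.94]
t cm [16.2  45.57  9.87] a deg [  5.3  -19.85 -45.82]
clock: 7.25
position: [0.4738, -0.3006, 0.2123]
ee_rot: [0.003, 0.946, 0.323, 0.003]
contact_force: [-0.4, -1.0, -1.2]
width: 0.0411
gripper_force: 72.0
7.25 pos [ 0.4738 -0.3006  0.2123] x [0.791 0.612 0.003] y [ 0.612 -0.791  0.008] z [ 0.007 -0.004 -1.   ] yaw 37.73 q [-0.69  0.26  1.57  0.    1.3   0.22] w 0.0411 F [-0.4 -1.  -1.2] 72.0
```

View pics/g.png

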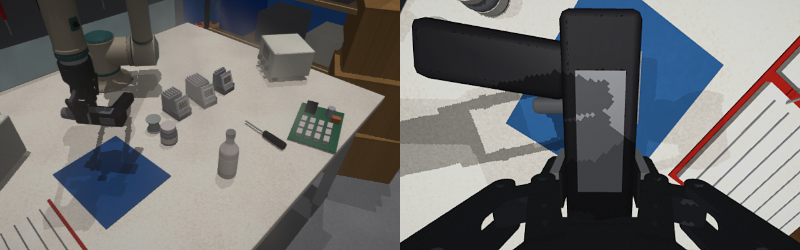

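The scanner is held level in the jaws. I'll measure how it sits in the hand and go to the short unit's standoff.

```bash
cat > inhand.py <<'E'
from rig import manip
from h import *
from scipy.spatial.transform import Rotation as Ro
s=manip.get_state();R=Ro.from_quat(np.roll(s["ee_rot"],-1)).as_matrix()
i=manip.get_image("wrist");W=(xyz(i)-s["position"])@R   # tool frame
p=W.reshape(-1,3);p=p[(p[:,2]<.01)&(p[:,2]>-.06)&(p[:,0]>.03)&(p[:,0]<.12)&(abs(p[:,1])<.03)]
c=p[abs(p[:,1])<.014]
c0,n,k,sd=plane(c[(c[:,0]<.085)],tol=.003);n*=-np.sign(n[2]);print("top face c0",c0.round(4),"n",n.round(4),k,sd.round(4))
f=p[p[:,2]<c0[2]+.012]
xs=np.arange(.04,.085,.005);e=[np.percentile(f[abs(f[:,0]-x)<.003][:,1],[1,99]) for x in xs];mid=np.mean(e,1)
print("centre line y",np.polyfit(xs,mid,1).round(4),"edges",np.mean(e,0).round(4),"tail x",np.percentile(f[abs(f[:,1])<.012][:,0],99.5).round(4))
E
python3 inhand.py
python3 -m pendant '[{"jaw":-0.2,"tx":5,"ty":10,"tz":2,"ax":0,"ay":0,"az":-10},{"jaw":-0.2,"tx":10,"ty":30,"tz":2,"ax":0,"ay":0,"az":-20},{"jaw":-0.2,"tx":15,"ty":60.5,"tz":2,"ax":0,"ay":0,"az":-38},{"jaw":-0.2,"tx":15,"ty":60.5,"tz":2,"ax":0,"ay":0,"az":-38},{"jaw":-0.2,"tx":15,"ty":60.5,"tz":2,"ax":0,"ay":0,"az":-38},{"jaw":-0.2,"tx":15,"ty":60.5,"tz":2,"ax":0,"ay":0,"az":-38},{"jaw":-0.2,"tx":15,"ty":60.5,"tz":2,"ax":0,"ay":0,"az":-38},{"jaw":-0.2,"tx":15,"ty":60.5,"tz":2,"ax":0,"ay":0,"az":-38},{"jaw":-0.2,"tx":15,"ty":60.5,"tz":2,"ax":0,"ay":0,"az":-38},{"jaw":-0.2,"tx":15,"ty":60.5,"tz":2,"ax":0,"ay":0,"az":-38}]' 70; python3 st.py
python3 inhand.py
python3 -c "
from tg import *
to(*tgt('short',.11))"
```

```text
top face c0 [ 0.0593 -0.     -0.0304] n [ 0.0147  0.0014 -0.9999] 14897 0.0004
centre line y [-0.0312 -0.0019] edges [-0.029   0.0215] tail x 0.0935
clock: 8.65
position: [0.6189, 0.2956, 0.2246]
ee_rot: [0.001, 1.0, -0.002, -0.002]
contact_force: [1.5, -0.2, -2.2]
width: 0.0411
gripper_force: 71.6
8.65 pos [0.6189 0.2956 0.2246] x [ 1.    -0.005 -0.004] y [-0.005 -1.     0.001] z [-0.004 -0.001 -1.   ] yaw -0.27 q [0.34 0.45 1.25 0.   1.44 1.92] w 0.0411 F [ 1.5 -0.2 -2.2] 71.6
top face c0 [ 0.0593 -0.     -0.0303] n [ 0.0156  0.0015 -0.9999] 14897 0.0004
centre line y [-0.0307 -0.002 ] edges [-0.029   0.0213] tail x 0.0935
t cm [  0.54   0.13 -11.57] a deg [ -0.71 -20.18  -0.99]
```

```bash
sed -i 's/^m=.*/m=np.array([-.0755,0,-.0133])/' tg.py; python3 -c "
from tg import *
to(*tgt('short',.11));to(*tgt('short',.05))"
```

```text
t cm [  0.66   0.12 -11.61] a deg [ -0.71 -20.18  -0.99]
t cm [ -4.97   0.21 -13.67] a deg [ -0.71 -20.18  -0.99]
```

```bash
python3 -m pendant '[{"jaw":-0.2,"tx":0.7,"ty":0.1,"tz":-5,"ax":-0.4,"ay":-10,"az":-0.5},{"jaw":-0.2,"tx":0.7,"ty":0.1,"tz":-10,"ax":-0.7,"ay":-20.2,"az":-1},{"jaw":-0.2,"tx":0.7,"ty":0.1,"tz":-11.6,"ax":-0.7,"ay":-20.2,"az":-1},{"jaw":-0.2,"tx":0.7,"ty":0.1,"tz":-11.6,"ax":-0.7,"ay":-20.2,"az":-1},{"jaw":-0.2,"tx":-1,"ty":0.1,"tz":-12.2,"ax":-0.7,"ay":-20.2,"az":-1},{"jaw":-0.2,"tx":-3,"ty":0.2,"tz":-12.9,"ax":-0.7,"ay":-20.2,"az":-1},{"jaw":-0.2,"tx":-4.3,"ty":0.2,"tz":-13.4,"ax":-0.7,"ay":-20.2,"az":-1},{"jaw":-0.2,"tx":-4.9,"ty":0.2,"tz":-13.7,"ax":-0.7,"ay":-20.2,"az":-1},{"jaw":-0.2,"tx":-4.9,"ty":0.2,"tz":-13.7,"ax":-0.7,"ay":-20.2,"az":-1}]' 70; python3 st.py
python3 - <<'E'
from rig import manip
import cv2,numpy as np
from tg import *
to(*tgt('short',.05))
i=manip.get_image("scene");j=manip.get_image("top")
cv2.imwrite("pics/s1.png",np.hstack([cv2.resize(i["pixels"][80:220,290:450],None,fx=2.5,fy=2.5),cv2.resize(j["pixels"][180:320,130:290],None,fx=2.5,fy=2.5)]))
E
```

```text
clock: 9.82
position: [0.5712, 0.2961, 0.0909]
ee_rot: [0.005, 0.984, -0.011, 0.176]
contact_force: [-0.4, 0.1, -1.2]
width: 0.0412
gripper_force: 71.9
9.82 pos [0.5712 0.2961 0.0909] x [ 0.938 -0.02   0.347] y [-0.023 -1.     0.006] z [ 0.347 -0.014 -0.938] yaw -1.2 q [ 0.47  0.36  1.82 -0.28  0.66  2.25] w 0.0412 F [-0.4  0.1 -1.2] 71.9
t cm [-0.08  1.15 -0.37] a deg [0.37 0.18 0.44]
```

View pics/s1.png

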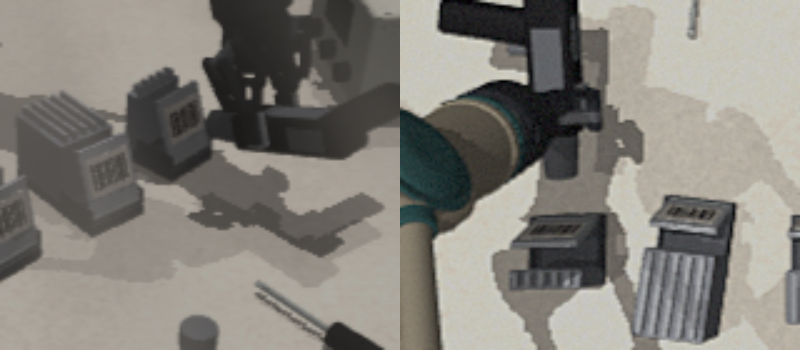

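The scanner's nose is now in front of the short label, about a centimetre to the -y side. I'll correct that.

```bash
python3 -c "
from tg import *
to(*tgt('short',.05))"; python3 -m pendant '[{"jaw":-0.2,"tx":0,"ty":0,"tz":0,"ax":0,"ay":0,"az":0}]' 70;python3 -c "
from tg import *
to(*tgt('short',.05))"
```

```text
t cm [-0.15  1.12 -0.4 ] a deg [0.33 0.24 0.45]
clock: 10.05
position: [0.5717, 0.2962, 0.0911]
ee_rot: [0.005, 0.984, -0.011, 0.176]
contact_force: [0.3, -1.2, -1.4]
width: 0.0409
gripper_force: 71.9
t cm [-0.12  1.14 -0.38] a deg [0.34 0.21 0.46]
```

```bash
python3 -m pendant '[{"jaw":-0.2,"tx":-0.1,"ty":1.1,"tz":-0.4,"ax":0.3,"ay":0.2,"az":0.4},{"jaw":-0.2,"tx":-0.1,"ty":1.1,"tz":-0.4,"ax":0.3,"ay":0.2,"az":0.4},{"jaw":-0.2,"tx":-0.1,"ty":1.1,"tz":-0.4,"ax":0.3,"ay":0.2,"az":0.4}]' 70;python3 -c "
from tg import *
to(*tgt('short',.05))"
python3 - <<'E'
from rig import manip
from h import *
import pickle
d={n:manip.get_image(n) for n in("top","scene")};pickle.dump(d,open("s2.pkl","wb"))
i=d["scene"];j=d["top"]
cv2.imwrite("pics/s2.png",np.hstack([cv2.resize(i["pixels"][80:180,320:420],None,fx=4,fy=4,interpolation=2),cv2.resize(j["pixels"][220:320,150:250],None,fx=4,fy=4,interpolation=2)]))
E
```

```text
clock: 10.42
position: [0.5697, 0.3072, 0.0864]
ee_rot: [0.002, 0.985, -0.008, 0.174]
contact_force: [-0.1, -0.8, -1.2]
width: 0.0409
gripper_force: 72.0
t cm [0.07 0.03 0.08] a deg [ 0.08 -0.06  0.03]
```

View pics/s2.png

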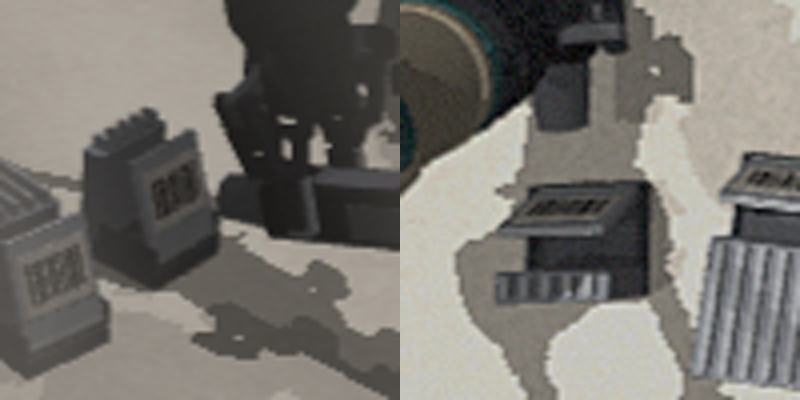

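The nose is centred on the short label: top crop shows the nose at column 562 and the label centre at about 568, under 2 px apart in the raw image. I'll check that against the point cloud.

```bash
cat > chk.py <<'E'
import pickle,sys
from h import *
from tg import L
def chk(k,d):
    p0,y,l=L[k];y,l=np.radians([y,l]);n=np.array([np.cos(y)*np.cos(l),np.sin(y)*np.cos(l),np.sin(l)]);t=np.array([-np.sin(y),np.cos(y),0]);B=np.column_stack([n,t,np.cross(n,t)])
    for nm in d:
        W=(xyz(d[nm])-np.array(p0))@B; q=W.reshape(-1,3)
        s=q[(abs(q[:,1])<.035)&(abs(q[:,2])<.035)&(q[:,0]>.02)&(q[:,0]<.088)]
        lab=q[(abs(q[:,1])<.029)&(q[:,2]>-.015)&(q[:,2]<.025)&(abs(q[:,0])<.012)]
        pan=q[(abs(q[:,1])<.05)&(q[:,2]>.005)&(q[:,2]<.028)&(abs(q[:,0])<.008)]
        nz=s[(s[:,0]>np.percentile(s[:,0],2)+.004)&(s[:,0]<np.percentile(s[:,0],2)+.03)] if len(s)>20 else s
        print(nm,"nose n",len(s),"front",np.percentile(s[:,0],[1,5]).round(4),"lat",np.percentile(nz[:,1],[3,97]).round(4),"up",np.percentile(nz[:,2],[3,97]).round(4),"label n",np.median(lab[:,0]).round(4),"panel lat",np.percentile(pan[:,1],[2,98]).round(4))
E
python3 -c "
from chk import *
chk('short',pickle.load(open('s2.pkl','rb')))"
```

```text
top nose n 215 front [0.0499 0.0511] lat [-0.018   0.0094] up [-0.0006  0.0166] label n 0.0002 panel lat [-0.0316  0.028 ]
scene nose n 118 front [0.0492 0.0521] lat [-0.018  -0.0038] up [-0.0125  0.0127] label n 0.0014 panel lat [-0.0322  0.0297]
```

```bash
sed -i 's/^m=.*/m=np.array([-.0755,.0025,-.0133])/' tg.py; python3 -m pendant '[{"jaw":-0.2,"tx":0,"ty":0.2,"tz":0.1,"ax":0,"ay":0,"az":0},{"jaw":-0.2,"tx":0,"ty":0.2,"tz":0.1,"ax":0,"ay":0,"az":0},{"jaw":-0.2,"tx":0,"ty":0.2,"tz":0.1,"ax":0,"ay":0,"az":0},{"jaw":-0.2,"tx":0,"ty":0.2,"tz":0.1,"ax":0,"ay":0,"az":0},{"jaw":-0.2,"tx":0,"ty":0.2,"tz":0.1,"ax":0,"ay":0,"az":0},{"jaw":-0.2,"tx":0,"ty":0.2,"tz":0.1,"ax":0,"ay":0,"az":0},{"jaw":-0.2,"tx":0,"ty":0.2,"tz":0.1,"ax":0,"ay":0,"az":0},{"jaw":-0.2,"tx":0,"ty":0.2,"tz":0.1,"ax":0,"ay":0,"az":0},{"jaw":-0.2,"tx":0,"ty":0.2,"tz":0.1,"ax":0,"ay":0,"az":0},{"jaw":-0.2,"tx":0,"ty":0.2,"tz":0.1,"ax":0,"ay":0,"az":0}]' 70
python3 - <<'E'
from rig import manip
from tg import *
from chk import *
to(*tgt('short',.05))
chk('short',{n:manip.get_image(n) for n in("top","scene")})
# barrel heading in top cloud
i=manip.get_image("top");W=xyz(i);R=tgt('short')[1];q=(W.reshape(-1,3)-manip.get_state()["position"])@R
q=q[(q[:,0]>.035)&(q[:,0]<.085)&(q[:,2]<-.024)&(q[:,2]>-.036)&(abs(q[:,1])<.028)]
for a in np.arange(.04,.085,.01): r=q[abs(q[:,0]-a)<.006][:,1];print(a.round(3),len(r),np.percentile(r,[3,97]).round(4))
E
```

```text
clock: 11.78
position: [0.5698, 0.3091, 0.0876]
ee_rot: [0.002, 0.985, -0.008, 0.174]
contact_force: [-0.4, 0.1, -1.8]
width: 0.0411
gripper_force: 72.0
t cm [ 0.06  0.1  -0.04] a deg [ 0.07 -0.04  0.05]
top nose n 214 front [0.0504 0.0515] lat [-0.0158  0.0114] up [0.001  0.0184] label n 0.0002 panel lat [-0.0317  0.0296]
scene nose n 117 front [0.0496 0.0517] lat [-0.0162 -0.0009] up [-0.0132  0.0135] label n 0.0014 panel lat [-0.032   0.0306]
0.04 91 [-0.0155  0.0226]
0.05 103 [-0.0251  0.0228]
0.06 134 [-0.026   0.0229]
0.07 114 [-0.0258  0.0229]
0.08 105 [-0.0237  0.0231]
```

```bash
python3 -c "
from tg import *
to(*tgt('short',.12));to(*tgt('middle',.12));to(*tgt('middle',.05))"
```

```text
t cm [ 6.64 -0.    2.36] a deg [ 0.07 -0.04  0.05]
t cm [  6.97 -25.28  -0.16] a deg [ 0.21  7.85 -0.16]
t cm [  0.13 -25.15  -1.64] a deg [ 0.21  7.85 -0.16]
```

```bash
python3 -m pendant '[{"jaw":-0.2,"tx":0,"ty":0,"tz":0,"ax":0,"ay":0,"az":0},{"jaw":-0.2,"tx":0,"ty":0,"tz":0,"ax":0,"ay":0,"az":0},{"jaw":-0.2,"tx":0,"ty":0,"tz":0,"ax":0,"ay":0,"az":0},{"jaw":-0.2,"tx":4,"ty":0,"tz":1.5,"ax":0,"ay":0,"az":0},{"jaw":-0.2,"tx":7,"ty":-2,"tz":3,"ax":0,"ay":0,"az":0},{"jaw":-0.2,"tx":7,"ty":-25.3,"tz":3,"ax":0.2,"ay":7.8,"az":-0.2},{"jaw":-0.2,"tx":7,"ty":-25.3,"tz":3,"ax":0.2,"ay":7.8,"az":-0.2},{"jaw":-0.2,"tx":7,"ty":-25.3,"tz":3,"ax":0.2,"ay":7.8,"az":-0.2},{"jaw":-0.2,"tx":7,"ty":-25.3,"tz":0,"ax":0.2,"ay":7.8,"az":-0.2},{"jaw":-0.2,"tx":7,"ty":-25.3,"tz":0,"ax":0.2,"ay":7.8,"az":-0.2}]' 70
python3 -c "
from tg import *
to(*tgt('middle',.12));to(*tgt('middle',.05))"
```

```text
clock: 13.18
position: [0.6376, 0.0524, 0.0851]
ee_rot: [0.002, 0.995, -0.012, 0.104]
contact_force: [-0.2, -0.6, -2.3]
width: 0.041
gripper_force: 72.1
t cm [0.19 0.39 0.09] a deg [ 0.06 -0.28  0.31]
t cm [-6.65  0.52 -1.39] a deg [ 0.06 -0.28  0.31]
```

```bash
python3 -m pendant '[{"jaw":-0.2,"tx":-1,"ty":0.4,"tz":-0.2,"ax":0,"ay":-0.3,"az":0.3},{"jaw":-0.2,"tx":-3,"ty":0.5,"tz":-0.6,"ax":0,"ay":-0.3,"az":0.3},{"jaw":-0.2,"tx":-5,"ty":0.5,"tz":-1,"ax":0,"ay":-0.3,"az":0.3},{"jaw":-0.2,"tx":-6.2,"ty":0.5,"tz":-1.3,"ax":0,"ay":-0.3,"az":0.3},{"jaw":-0.2,"tx":-6.6,"ty":0.5,"tz":-1.4,"ax":0,"ay":-0.3,"az":0.3},{"jaw":-0.2,"tx":-6.6,"ty":0.5,"tz":-1.4,"ax":0,"ay":-0.3,"az":0.3},{"jaw":-0.2,"tx":-6.6,"ty":0.5,"tz":-1.4,"ax":0,"ay":-0.3,"az":0.3}]' 70
cat > look.py <<'E'
import sys
from rig import manip
from tg import *
from chk import *
k=sys.argv[1]
to(*tgt(k,.05));chk(k,{n:manip.get_image(n) for n in("top","scene")})
E
python3 look.py middle
```

```text
clock: 14.05
position: [0.5749, 0.0612, 0.0741]
ee_rot: [0.001, 0.994, -0.007, 0.11]
contact_force: [0.3, -0.8, -1.1]
width: 0.041
gripper_force: 72.2
t cm [-0.38 -0.36 -0.29] a deg [ 0.01  0.45 -0.27]Traceback (most recent call last):
  File "look.py", line 6, in <module>
    to(*tgt(k,.05));chk(k,{n:manip.get_image(n) for n in("top","scene")})
                    ~~~^^^^^^^^^^^^^^^^^^^^^^^^^^^^^^^^^^^^^^^^^^^^^^^^^^
  File "chk.py", line 12, in chk
    print(nm,"nose n",len(s),"front",np.percentile(s[:,0],[1,5]).round(4),"lat",np.percentile(nz[:,1],[3,97]).round(4),"up",np.percentile(nz[:,2],[3,97]).round(4),"label n",np.median(lab[:,0]).round(4),"panel lat",np.percentile(pan[:,1],[2,98]).round(4))
                                     ~~~~~~~~~~~~~^^^^^^^^^^^^^^
    return _quantile_unchecked(
        a, q, axis, out, overwrite_input, method, keepdims, weights)
    return _ureduce(a,
                    func=_quantile_ureduce_func,
    ...<5 lines>...
                    overwrite_input=overwrite_input,
                    method=method)
    r = func(a, **kwargs)
    result = _quantile(arr,
                       quantiles=q,
    ...<2 lines>...
                       out=out,
                       weights=wgt)
    slices_having_nans = np.isnan(arr[-1, ...])
                                  ~~~^^^^^^^^^
IndexError: index -1 is out of bounds for axis 0 with size 0
```

```bash
sed -i 's/        nz=s\[/        if len(s)<20: print(nm,"hidden"); continue\n        nz=s[/' chk.py; python3 -m pendant '[{"jaw":-0.2,"tx":-0.4,"ty":-0.4,"tz":-0.3,"ax":0,"ay":0.4,"az":-0.3},{"jaw":-0.2,"tx":-0.4,"ty":-0.4,"tz":-0.3,"ax":0,"ay":0.4,"az":-0.3},{"jaw":-0.2,"tx":-0.4,"ty":-0.4,"tz":-0.3,"ax":0,"ay":0.4,"az":-0.3}]' 70; python3 look.py middle
```

```text
clock: 14.52
position: [0.5699, 0.0569, 0.0706]
ee_rot: [0.001, 0.994, -0.01, 0.106]
contact_force: [0.8, -0.9, -3.3]
width: 0.041
gripper_force: 72.2
t cm [0.12 0.07 0.07] a deg [ 0.01 -0.05  0.06]
top hidden
scene nose n 60 front [0.0512 0.0522] lat [-0.0165 -0.0096] up [-0.0115  0.0064] label n 0.0017 panel lat [-0.0319  0.0268]
```

```bash
python3 -m pendant '[{"jaw":-0.2,"tx":0,"ty":0.1,"tz":0.1,"ax":0,"ay":0,"az":0},{"jaw":-0.2,"tx":0,"ty":0.1,"tz":0.1,"ax":0,"ay":0,"az":0},{"jaw":-0.2,"tx":0,"ty":0.1,"tz":0.1,"ax":0,"ay":0,"az":0},{"jaw":-0.2,"tx":0,"ty":0.1,"tz":0.1,"ax":0,"ay":0,"az":0},{"jaw":-0.2,"tx":0,"ty":0.1,"tz":0.1,"ax":0,"ay":0,"az":0},{"jaw":-0.2,"tx":0,"ty":0.1,"tz":0.1,"ax":0,"ay":0,"az":0},{"jaw":-0.2,"tx":0,"ty":0.1,"tz":0.1,"ax":0,"ay":0,"az":0},{"jaw":-0.2,"tx":0,"ty":0.1,"tz":0.1,"ax":0,"ay":0,"az":0},{"jaw":-0.2,"tx":0,"ty":0.1,"tz":0.1,"ax":0,"ay":0,"az":0},{"jaw":-0.2,"tx":0,"ty":0.1,"tz":0.1,"ax":0,"ay":0,"az":0}]' 70; python3 look.py middle;python3 -c "
from tg import *
to(*tgt('middle',.12));to(*tgt('long',.12));to(*tgt('long',.05))"
```

```text
clock: 15.88
position: [0.5698, 0.0581, 0.0717]
ee_rot: [0.001, 0.994, -0.01, 0.106]
contact_force: [0.1, -0.4, -2.8]
width: 0.0415
gripper_force: 72.2
t cm [ 0.13 -0.05 -0.04] a deg [ 0.01 -0.04  0.04]
top hidden
scene nose n 62 front [0.0512 0.0523] lat [-0.0145 -0.0087] up [-0.0117  0.0064] label n 0.0018 panel lat [-0.0326  0.0238]
t cm [ 6.97 -0.18  1.43] a deg [ 0.01 -0.04  0.04]
t cm [7.63 9.83 3.96] a deg [-0.66 -7.92 -7.44]
t cm [ 1.13 10.81  1.56] a deg [-0.66 -7.92 -7.44]
```

```bash
python3 -m pendant '[{"jaw":-0.2,"tx":0,"ty":0,"tz":0,"ax":0,"ay":0,"az":0},{"jaw":-0.2,"tx":0,"ty":0,"tz":0,"ax":0,"ay":0,"az":0},{"jaw":-0.2,"tx":4,"ty":0,"tz":1,"ax":0,"ay":0,"az":0},{"jaw":-0.2,"tx":7.5,"ty":2,"tz":3,"ax":0,"ay":0,"az":0},{"jaw":-0.2,"tx":7.6,"ty":6,"tz":4,"ax":-0.4,"ay":-4,"az":-3.7},{"jaw":-0.2,"tx":7.6,"ty":9.8,"tz":4,"ax":-0.7,"ay":-7.9,"az":-7.4},{"jaw":-0.2,"tx":7.6,"ty":9.8,"tz":4,"ax":-0.7,"ay":-7.9,"az":-7.4},{"jaw":-0.2,"tx":7.6,"ty":9.8,"tz":4,"ax":-0.7,"ay":-7.9,"az":-7.4},{"jaw":-0.2,"tx":7.6,"ty":9.8,"tz":4,"ax":-0.7,"ay":-7.9,"az":-7.4}]' 70
python3 -c "
from tg import *
to(*tgt('long',.12));to(*tgt('long',.05))"
```

```text
clock: 17.1
position: [0.6463, 0.155, 0.1117]
ee_rot: [0.014, 0.982, -0.074, 0.174]
contact_force: [0.6, -0.2, -2.2]
width: 0.0411
gripper_force: 72.5
t cm [-0.01  0.13 -0.04] a deg [ 0.05 -0.03  0.02]
t cm [-6.51  1.11 -2.45] a deg [ 0.05 -0.03  0.02]
```

```bash
python3 -m pendant '[{"jaw":-0.2,"tx":-1.5,"ty":0.3,"tz":-0.5,"ax":0,"ay":0,"az":0},{"jaw":-0.2,"tx":-3.5,"ty":0.7,"tz":-1.3,"ax":0,"ay":0,"az":0},{"jaw":-0.2,"tx":-5.3,"ty":1,"tz":-2,"ax":0,"ay":0,"az":0},{"jaw":-0.2,"tx":-6.2,"ty":1.1,"tz":-2.3,"ax":0,"ay":0,"az":0},{"jaw":-0.2,"tx":-6.5,"ty":1.1,"tz":-2.4,"ax":0,"ay":0,"az":0},{"jaw":-0.2,"tx":-6.5,"ty":1.1,"tz":-2.4,"ax":0,"ay":0,"az":0},{"jaw":-0.2,"tx":-6.5,"ty":1.1,"tz":-2.4,"ax":0,"ay":0,"az":0}]' 70; python3 look.py long
```

```text
clock: 17.98
position: [0.5818, 0.1671, 0.0882]
ee_rot: [0.013, 0.982, -0.074, 0.175]
contact_force: [0.5, 0.1, -1.7]
width: 0.0411
gripper_force: 72.4
t cm [-0.07 -0.09 -0.09] a deg [ 0.02  0.06 -0.03]
top nose n 112 front [0.0513 0.0521] lat [-0.0138  0.0045] up [0.0007 0.0175] label n 0.0001 panel lat [-0.0321  0.0146]
scene nose n 81 front [0.0523 0.0536] lat [-0.014  -0.0058] up [-0.0109  0.0107] label n 0.0011 panel lat [-0.0308  0.0239]
```

```bash
python3 -m pendant '[{"jaw":-0.2,"tx":-0.1,"ty":-0.1,"tz":-0.1,"ax":0,"ay":0,"az":0},{"jaw":-0.2,"tx":-0.1,"ty":-0.1,"tz":-0.1,"ax":0,"ay":0,"az":0},{"jaw":-0.2,"tx":-0.1,"ty":-0.1,"tz":-0.1,"ax":0,"ay":0,"az":0},{"jaw":-0.2,"tx":-0.1,"ty":-0.1,"tz":-0.1,"ax":0,"ay":0,"az":0},{"jaw":-0.2,"tx":-0.1,"ty":-0.1,"tz":-0.1,"ax":0,"ay":0,"az":0},{"jaw":-0.2,"tx":-0.1,"ty":-0.1,"tz":-0.1,"ax":0,"ay":0,"az":0},{"jaw":-0.2,"tx":-0.1,"ty":-0.1,"tz":-0.1,"ax":0,"ay":0,"az":0},{"jaw":-0.2,"tx":-0.1,"ty":-0.1,"tz":-0.1,"ax":0,"ay":0,"az":0},{"jaw":-0.2,"tx":-0.1,"ty":-0.1,"tz":-0.1,"ax":0,"ay":0,"az":0},{"jaw":-0.2,"tx":-0.1,"ty":-0.1,"tz":-0.1,"ax":0,"ay":0,"az":0}]' 70; python3 look.py long;python3 -c "
from tg import *
to(*tgt('long',.14));to((.4733,-.3,.22),down(37.73))"
```

```text
clock: 19.32
position: [0.5798, 0.1661, 0.0866]
ee_rot: [0.013, 0.982, -0.073, 0.174]
contact_force: [-0.3, -0.0, -2.7]
width: 0.0406
gripper_force: 72.4
t cm [0.13 0.01 0.06] a deg [ 0.04 -0.03 -0.04]
top nose n 118 front [0.049  0.0497] lat [-0.015   0.0047] up [0.0012 0.0161] label n 0.0001 panel lat [-0.0319  0.0107]
scene nose n 79 front [0.0498 0.0515] lat [-0.0153 -0.0076] up [-0.012   0.0094] label n 0.0013 panel lat [-0.0311  0.0214]
t cm [ 8.49 -1.25  3.15] a deg [ 0.04 -0.02 -0.04]
t cm [-10.65 -46.6   13.33] a deg [-5.15 19.98 45.79]
```

```bash
python3 -m pendant '[{"jaw":-0.2,"tx":0,"ty":0,"tz":0,"ax":0,"ay":0,"az":0},{"jaw":-0.2,"tx":0,"ty":0,"tz":0,"ax":0,"ay":0,"az":0},{"jaw":-0.2,"tx":0,"ty":0,"tz":0,"ax":0,"ay":0,"az":0},{"jaw":-0.2,"tx":4,"ty":-0.6,"tz":2,"ax":0,"ay":0,"az":0},{"jaw":-0.2,"tx":6,"ty":-1,"tz":7,"ax":0,"ay":0,"az":0},{"jaw":-0.2,"tx":4,"ty":-5,"tz":13.3,"ax":-1,"ay":8,"az":10},{"jaw":-0.2,"tx":1,"ty":-9,"tz":14.5,"ax":-2,"ay":15,"az":18},{"jaw":-0.2,"tx":-3,"ty":-14,"tz":14.5,"ax":-4,"ay":20,"az":26},{"jaw":-0.2,"tx":-6,"ty":-19,"tz":14.5,"ax":-5,"ay":20,"az":36},{"jaw":-0.2,"tx":-8,"ty":-25,"tz":14.5,"ax":-5.1,"ay":20,"az":45.8}]' 70;python3 -c "
from tg import *
to((.4733,-.3,.16),down(37.73))"
```

```text
clock: 20.68
position: [0.5057, -0.0679, 0.2319]
ee_rot: [0.003, 0.953, 0.304, 0.0]
contact_force: [0.8, -0.1, -1.8]
width: 0.041
gripper_force: 72.5
t cm [ -3.24 -23.21  -7.19] a deg [0.32 0.17 2.31]
```

```bash
python3 -m pendant '[{"jaw":-0.2,"tx":-1,"ty":-6,"tz":0,"ax":0,"ay":0,"az":0},{"jaw":-0.2,"tx":-2,"ty":-12,"tz":0,"ax":0.3,"ay":0.2,"az":2.3},{"jaw":-0.2,"tx":-3.2,"ty":-18,"tz":-2,"ax":0.3,"ay":0.2,"az":2.3},{"jaw":-0.2,"tx":-3.2,"ty":-22,"tz":-6,"ax":0.3,"ay":0.2,"az":2.3},{"jaw":-0.2,"tx":-3.2,"ty":-23.2,"tz":-10,"ax":0.3,"ay":0.2,"az":2.3},{"jaw":-0.2,"tx":-3.2,"ty":-23.2,"tz":-15,"ax":0.3,"ay":0.2,"az":2.3},{"jaw":-0.2,"tx":-3.2,"ty":-23.2,"tz":-18,"ax":0.3,"ay":0.2,"az":2.3},{"jaw":-0.2,"tx":-3.2,"ty":-23.2,"tz":-18,"ax":0.3,"ay":0.2,"az":2.3},{"jaw":-0.2,"tx":-3.2,"ty":-23.2,"tz":-18,"ax":0.3,"ay":0.2,"az":2.3}]' 70;python3 -c "
from tg import *
to((.4733,-.3,.0096),down(37.73))";python3 inhand.py
```

```text
clock: 21.8
position: [0.4758, -0.2996, 0.0528]
ee_rot: [0.001, 0.947, 0.32, 0.0]
contact_force: [0.5, -0.6, -1.1]
width: 0.0408
gripper_force: 72.2
t cm [-0.25 -0.04 -4.32] a deg [0.13 0.06 0.35]
top face c0 [ 0.0593  0.     -0.0304] n [ 0.0148  0.0017 -0.9999] 14899 0.0004
centre line y [-0.032  -0.0018] edges [-0.029   0.0215] tail x 0.0935
```

Nothing has slipped. I'll lower slowly to the grasp height and watch the force.

```bash
python3 -m pendant '[{"jaw":-0.2,"tx":-0.2,"ty":0,"tz":-1.5,"ax":0.1,"ay":0,"az":0.3},{"jaw":-0.2,"tx":-0.2,"ty":0,"tz":-3,"ax":0.1,"ay":0,"az":0.3},{"jaw":-0.2,"tx":-0.2,"ty":0,"tz":-3.8,"ax":0.1,"ay":0,"az":0.3},{"jaw":-0.2,"tx":-0.2,"ty":0,"tz":-4.1,"ax":0.1,"ay":0,"az":0.3},{"jaw":-0.2,"tx":-0.2,"ty":0,"tz":-4.2,"ax":0.1,"ay":0,"az":0.3},{"jaw":-0.2,"tx":-0.2,"ty":0,"tz":-4.25,"ax":0.1,"ay":0,"az":0.3},{"jaw":-0.2,"tx":-0.2,"ty":0,"tz":-4.25,"ax":0.1,"ay":0,"az":0.3}]' 70;python3 st.py
```

```text
clock: 22.72
position: [0.4725, -0.2986, 0.0096]
ee_rot: [-0.001, 0.946, 0.323, -0.0]
contact_force: [-2.6, 1.3, 4.0]
width: 0.041
gripper_force: 72.9
22.73 pos [ 0.4725 -0.2986  0.0096] x [ 0.792  0.611 -0.   ] y [ 0.611 -0.792 -0.002] z [-0.001  0.001 -1.   ] yaw 37.67 q [-0.69  0.46  1.84  0.    0.84  0.22] w 0.041 F [-2.6  1.3  4. ] 72.9
```

It is resting on the mat. I'll open and lift away.

```bash
python3 -m pendant '[{"jaw":0.2,"tx":0,"ty":0,"tz":0,"ax":0,"ay":0,"az":0},{"jaw":0.5,"tx":0,"ty":0,"tz":0,"ax":0,"ay":0,"az":0},{"jaw":1,"tx":0,"ty":0,"tz":0,"ax":0,"ay":0,"az":0},{"jaw":1,"tx":0,"ty":0,"tz":0,"ax":0,"ay":0,"az":0},{"jaw":1,"tx":0,"ty":0,"tz":0,"ax":0,"ay":0,"az":0},{"jaw":1,"tx":0,"ty":0,"tz":3,"ax":0,"ay":0,"az":0},{"jaw":1,"tx":0,"ty":0,"tz":8,"ax":0,"ay":0,"az":0},{"jaw":1,"tx":0,"ty":0,"tz":14,"ax":0,"ay":0,"az":0},{"jaw":1,"tx":0,"ty":0,"tz":18,"ax":0,"ay":0,"az":0},{"jaw":1,"tx":0,"ty":0,"tz":18,"ax":0,"ay":0,"az":0}]' 70;python3 - <<'E'
from rig import manip
from h import *
i=manip.get_image("wrist");j=manip.get_image("scene")
W=xyz(i);W[W[...,2]>.05]=np.nan
c,u,s,t,k=barrel(W);print("c",c,"yaw",np.degrees(np.arctan2(u[1],u[0])),s,t,"tip",c+u*s[1],"tail",c+u*s[0],k)
cv2.imwrite("pics/end.png",np.hstack([cv2.resize(j["pixels"],(400,250)),cv2.resize(i["pixels"],(400,250))]))
E
```

```text
clock: 23.98
position: [0.4746, -0.3003, 0.1931]
ee_rot: [0.003, 0.946, 0.323, 0.002]
contact_force: [0.3, -1.0, -0.8]
width: 0.0854
gripper_force: 0.0
c [ 0.49149814 -0.2837158 ] yaw -142.37710970679714 [-0.06899155  0.09726987] [-0.02043291  0.02026412] tip [ 0.41445595 -0.34309534] tail [ 0.54614261 -0.24159912] 8034
```

View pics/end.png

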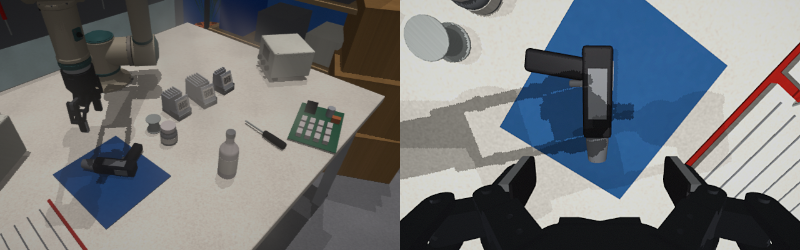

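The scanner lies flat on the mat, about where it started, the same side up. The gripper is clear and the other objects look unmoved, so I'm handing in.

```bash
python3 -c "
from rig import manip
print(manip.sign_off())"
```

```text
the job is handed in; nothing more can be done
None
```

I scanned the labels in order (short, middle, long) from about 5 cm, holding over 1 s on each, laid the scanner flat on the mat the same side up, and handed in at about 24 s; the middle label's aim was checked from one camera only, and no verdict was returned.

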